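Stack the sieves on the shaker

ROBOT

A 6-joint arm with a two-finger parallel gripper is mounted at the origin on a cart in front of the work surface, level with it; the furniture and walls round the work are solid. World frame = base frame: x ahead of the robot, y to its left, z up, the work surface at z = 0. Lengths are in m, angles in rad, forces in N, time in s.
With the tool pointing down it reaches from about 0.4 to 0.825 m from the base axis. Payload 7 kg.
Tool frame: the origin (TCP) lies at the centre of the arm's flange, where the gripper is bolted on; the fingertips stand 178 mm ahead of it and the grasp point (between the pads) lies ahead of it (tcp_to_grasp is the z of the grasp point in the tool frame, in m); z points along the fingers, x is the direction in which the jaws open and shut, and the axes are right-handed (so a half turn about z gives the same grasp; the last joint's range is limited). The gripper opens to 88 mm and grips with 3 to 60 N. Pads are 19 mm wide; open, the fingers measure 130 mm over their backs; the gripper's body (78 mm by 193 mm) begins 47 mm behind the grasp point.
Start: joints at [-0.931, 0.359, 0.012, 0, -1.224, -0.288], TCP at [0.233, -0.634, 0.405] pointing down, gripper open.
Joint ranges: [-3.07, 3.07], [-1.43, 2.12], [-1.02, 1.25], [-3.03, 1.67], [-3.05, -0], [-3.03, 3.03]. Speed limits (rad/s): [2.39, 2.39, 3.01, 3.14, 3.14, 3.14].

INTERFACE

Orientations are given as [roll, pitch, yaw] about the fixed x, y, z axes, in that order (R = Rz(yaw) Ry(pitch) Rx(roll)).
In Python, from station import get_state, grab_frame, job_done, tcp_to_grasp gives the robot as it stands.
- The arm moves only by the tool drive_tool, never from a script. Its argument "moves" is a list of rows, each a list of 7 numbers: the shift along the tool's x, y, z in mm, then the turn, a rotation vector about the tool's x, y, z in degrees, then the closure, from -1 (fully open) to 1 (shut), so that 0 is half open. In form: [[dx, dy, dz, ax, ay, az, claw], ...]. A call has 1 to 12 rows; each row is the pose to reach, as a shift and turn from the pose commanded when the call began, along the tool's axes at that moment; what a row does not reach only later rows make up. A row lasts 1/8 s, in which the tool goes at most 62.5 mm and 10.7 degrees, less where a joint would pass 70% of its speed; a pose out of reach is approached as far as the arm can. A call with a gripper value outside its range is refused whole. The fingers move at their own pace and stop on an object; "grip_force" is the grip in N (left out, the last holds). Time passes only in rows, so rows that repeat a pose let the fingers close. It gives the time, the measured TCP pose, the force and the opening at its end, in the units of the state.
- get_state(): the state, without advancing time (a new reading comes with each control period).
- grab_frame(name): name is "scene" or "top" or "wrist"; returns a dict with "img" (384x512x3 uint8, red, green, blue), "range_z" (384x512 float32, m along the optical axis (not along the pixel's ray), 0 where there is no reading), "fovy" (degrees; the focal length in pixels is half the picture's height over the tangent of half this angle, whatever the lens; pixels are square), "cx", "cy" (the principal point, pixels), "k1" (the pictures are not rectified: a ray, as slopes to the right and down, at radius r is drawn at 1 + k1 r^2 times it, then the intrinsics apply), "rvec" (rotation vector, rad) and "tvec" (3), from world to camera coordinates, as OpenCV has them. Camera axes: x right, y down, z forward; pixel columns grow to the right and rows downward; lengths in m; the calibration is good to about 2 mm. A picture is of the moment at which its call begins.
- job_done(): hands the job in, once; it reports no verdict.
The state is a dict: "t": time; "q": joint angles; "qd": joint speeds; "joint_efforts": joint torques, N m; "eef_pos": TCP position; "ee_rot": TCP orientation; "force": force on the tool from outside, world axes, zero at the start; "moment": the same for the moment, N m; "width": finger opening in m.
Only numpy, scipy, OpenCV 4.12 (cv2) and the standard library are available. Lean on these libraries where they do the work, as an engineer would, in place of code of your own. Each camera call takes 0.05 s, during which the arm holds its last target. There are 200 camera calls.

TASK

Set up the little sieve column on the shaker for the next bag of sediment: put the blue (finest) sieve on the catch pan first, then the green one on the blue, then the red (coarsest) one on the green, and last the black lid on the red, each one fully home, so that its foot sits inside the rim below and it lies level. Leave the yellow sieve standing where it is; let go of everything at the end.

Things in the scene. Friction and masses are not known exactly. Their poses are not given: they have to be found in the camera images.
- sieve_blue_center (a point): Centre of the blue sieve (finest mesh), 18 mm over its underside, z up. Round open frame, 60 mm outside diameter, 36 mm tall: the lowest 8 mm is a foot 49 mm wide with a 3 mm chamfer, above it a frame 28 mm high, wall 2.5 mm, mesh at its bottom. The foot has 3 mm play all round in the 55 mm rim of the pan or of a sieve; the shoulder rests on that rim, so each sieve adds 28 mm. 70 g.
- sieve_green_center (a point): Centre of the green sieve, middle mesh; same shape and size as the blue one.
- sieve_red_center (a point): Centre of the red sieve, coarsest mesh; same shape and size as the blue one.
- sieve_yellow_center (a point): Centre of the yellow sieve, same shape and size; not needed, it must be left where it stands.
- sieve_lid_knob (a point): Centre of the black lid's knob, 29 mm over the lid's underside, z up. A disc 60 mm in diameter, its top 15.5 mm over the underside, with the same foot under it as the sieves (49 mm wide, 8 mm high, 3 mm play in a rim); the upright round knob is 22 mm in diameter, from 19 to 41 mm over the underside. 60 g, stands on its foot.
- pan_rim (a point): Centre of the open mouth of the aluminium catch pan (60 mm outside, 55 mm inside diameter, 19 mm deep), at rim height, 53 mm over the bench, z up. The pan is fixed in the middle of the grey shaker, a fixed box 120 x 120 mm with its top at 27 mm. The column is built on this rim.

How it is judged:
By the outcome, as a careful person would: the job done as asked, in the order asked, and still so for the second after the job is handed in, with the robot touching nothing.
It also fails if it takes over 115 s, if anything falls off the work surface, if the arm or the gripper's body presses on something with over 40 N, if the wrist force passes 120 N, or if a joint passes its speed limit or range.

## Working session

There is one attempt and no reset: what is moved stays moved. The work goes in short steps, Python scripts to look and compute and a tool call to move; the robot and the scene stay as the last step left them, time stands still between calls to the robot, and variables do not carry over. Pictures are saved under pics/ and viewed, about 12 in all and at most 16, crops included, and the job is handed in when it is done.

Besides the shell and the picture viewer there is one more tool, called after "Emit:" as a command line: name --pt "numbers of a row" for each row, then --argument value for the rest. drive_tool: Moves the arm, as the interface text tells. Its arguments: {"type":"object","properties":{"moves":{"type":"array"},"grip_force":{"type":"number"}},"required":["moves"]}

```bash
mkdir -p pics; ls
cat > h.py <<'E'
import numpy as np, cv2
from station import *
def cam(f):
    R,_=cv2.Rodrigues(np.array(f["rvec"],float)); return R,np.array(f["tvec"],float).ravel()
def K(f):
    h=f["img"].shape[0]; F=h/2/np.tan(np.radians(f["fovy"])/2)
    return np.array([[F,0,f["cx"]],[0,F,f["cy"]],[0,0,1.]]),np.array([f["k1"],0,0,0,0.])
def rays(f,uv):
    k,d=K(f); n=cv2.undistortPoints(np.array(uv,float).reshape(-1,1,2),k,d).reshape(-1,2)
    R,t=cam(f); return -R.T@t, np.c_[n,np.ones(len(n))]
def onplane(f,uv,z):
    c,n=rays(f,uv); w=n@cam(f)[0]; return c+w*((z-c[2])/w[:,2])[:,None]
def depthpts(f,uv):
    uv=np.array(uv,int); c,n=rays(f,uv); z=f["range_z"][uv[:,1],uv[:,0]]
    return c+(n*z[:,None])@cam(f)[0], z>0
def save(f,name): cv2.imwrite("pics/"+name,f["img"][:,:,::-1])
E
python3 - <<'E'
from h import *
for n in("scene","top","wrist"):
    f=grab_frame(n); save(f,n+"0.png"); R,t=cam(f); print(n,f["fovy"],f["k1"],f["cx"],f["cy"],-R.T@t,R[2],(f["range_z"]>0).mean())
s=get_state(); print({k:s[k] for k in("t","eef_pos","ee_rot","force","width")},tcp_to_grasp)
E
```

```text
pics
scene 43.163380893648316 -0.09816891217888374 256.57685255586455 196.26444677866564 [-0.23734208  0.44613687  1.0520843 ] [ 0.58645184 -0.36355411 -0.7238112 ] 0.9954630533854166
top 45.8891443407827 -0.09371802548190868 258.07140717033104 190.80791197392907 [ 0.43787703 -0.03100481  1.36182169] [ 0.05637289  0.01800924 -0.99824735] 0.996002197265625
wrist 62.40331628178569 -0.0006333376678550943 261.5257757092086 193.5117137744496 [ 0.15687233 -0.66060861  0.38393998] [ 0.27318278  0.10278893 -0.95645471] 0.9961293538411459
{'t': 0.15, 'eef_pos': array([ 0.23254772, -0.63352055,  0.40393106]), 'ee_rot': array([-3.14144495e+00, -1.32016526e-03,  1.92251614e+00]), 'force': array([ 0.13005719,  0.34546143, -0.02456981]), 'width': 0.08727030506887118} 0.1593
```

View pics/top0.png

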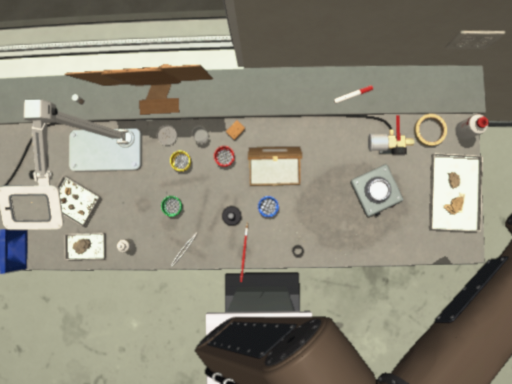

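View pics/scene0.png

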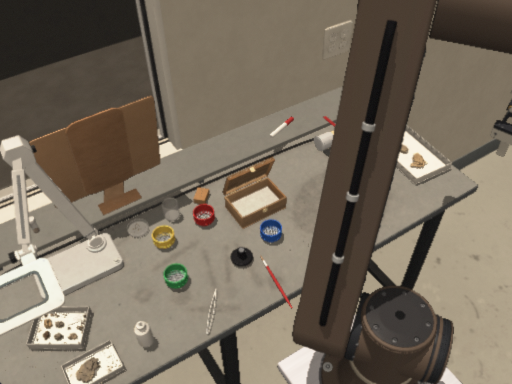

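The top view shows the shaker at (377,190), blue (268,207), green (172,207), red (224,156), yellow (180,161), the lid (232,215) and an open wooden box beside red at (275,168). In the scene view the arm hides the shaker.

```bash
cat >> h.py <<'E'
RNG={"blue":((105,110,60),(125,255,255)),"green":((60,110,50),(90,255,255)),"yellow":((22,120,90),(33,255,255)),"red":((170,120,70),(180,255,255))}
def blob(f,c,near,rad=25):
    hsv=cv2.cvtColor(f["img"],cv2.COLOR_RGB2HSV)
    m=(f["img"].max(2)<50).astype(np.uint8)*255 if c=="black" else cv2.inRange(hsv,*map(np.array,RNG[c]))
    d=np.zeros_like(m); cv2.circle(d,near,rad,255,-1); m&=d
    return m
E
python3 - <<'E'
from h import *
t=grab_frame("top"); s=grab_frame("scene")
P=dict(blue=((268,207),(271,231)),green=((172,207),(176,277)),red=((224,156),(204,215)),yellow=((180,161),(163,237)),black=((232,215),(241,257)))
def tri(a,b):
    A=[];B=[]
    for f,uv in((t,a),(s,b)):
        c,n=rays(f,[uv]); w=(n@cam(f)[0])[0]; w/=np.linalg.norm(w); Q=np.eye(3)-np.outer(w,w); A.append(Q);B.append(Q@c)
    return np.linalg.lstsq(np.vstack(A),np.hstack(B),rcond=None)[0]
for c,(a,b) in P.items():
    e=[];hi=[]
    for f,p in((t,a),(s,b)):
        m=blob(f,c,p,18); ys,xs=np.nonzero(m)
        (x,y),r=cv2.minEnclosingCircle(np.c_[xs,ys].astype(np.float32)); 
        X,ok=depthpts(f,np.c_[xs,ys]); X=X[ok]; z=np.percentile(X[:,2],90); top=X[X[:,2]>z-.004]
        x0,y0=(top[:,:2].min(0)+top[:,:2].max(0))/2
        e.append((x,y)); hi.append((z,x0,y0,len(xs)))
    print(c,np.round(e,1).tolist(),"tri",tri(*e).round(3),"depth",np.round(hi,3).tolist(), "plane.036",onplane(t,[e[0]],.03).round(3))
# shaker
ys,xs=np.mgrid[160:222,345:410]; uv=np.c_[xs.ravel(),ys.ravel()]; X,ok=depthpts(t,uv)
k=(abs(X[:,2]-.053)<.006); q=X[k]; (c,r)=cv2.minEnclosingCircle(q[:,:2].astype(np.float32)); print("rim",np.median(q[:,2]),c,r,k.sum())
k=(abs(X[:,2]-.027)<.005); print("box",np.median(X[k,2]),cv2.minAreaRect(X[k,:2].astype(np.float32)))
# tall things
ys,xs=np.mgrid[100:270,0:490]; uv=np.c_[xs.ravel(),ys.ravel()]; X,ok=depthpts(t,uv)
m=((X[:,2]>.02)&ok).reshape(170,490).astype(np.uint8); n,l,st,ce=cv2.connectedComponentsWithStats(m)
for i in range(1,n):
    if st[i,4]>25:
        q=X[(l==i).ravel()]; print(st[i,:4]+[0,100,0,0],q.min(0).round(3),q.max(0).round(3))
E
```

```text
blue [[267.9, 206.5], [270.5, 230.4]] tri [ 0.467 -0.035  0.022] depth [[0.036, 0.466, -0.037, 111.0], [0.035, 0.467, -0.034, 274.0]] plane.036 [[ 0.466 -0.035  0.03 ]]
green [[171.2, 206.0], [175.6, 275.7]] tri [0.473 0.252 0.022] depth [[0.036, 0.471, 0.25, 89.0], [0.034, 0.472, 0.253, 261.0]] plane.036 [[0.473 0.251 0.03 ]]Traceback (most recent call last):
  File "<stdin>", line 14, in <module>
  File "h.py", line 14, in depthpts
    uv=np.array(uv,int); c,n=rays(f,uv); z=f["range_z"][uv[:,1],uv[:,0]]
                             ~~~~^^^^^^
  File "h.py", line 9, in rays
    k,d=K(f); n=cv2.undistortPoints(np.array(uv,float).reshape(-1,1,2),k,d).reshape(-1,2)
                ~~~~~~~~~~~~~~~~~~~^^^^^^^^^^^^^^^^^^^^^^^^^^^^^^^^^^^^^^^^
cv2.error: OpenCV(4.12.0) /io/opencv/modules/calib3d/src/undistort.dispatch.cpp:347: error: (-215:Assertion failed) CV_IS_MAT(_src) && CV_IS_MAT(_dst) && (_src->rows == 1 || _src->cols == 1) && (_dst->rows == 1 || _dst->cols == 1) && _src->cols + _src->rows - 1 == _dst->rows + _dst->cols - 1 && (CV_MAT_TYPE(_src->type) == CV_32FC2 || CV_MAT_TYPE(_src->type) == CV_64FC2) && (CV_MAT_TYPE(_dst->type) == CV_32FC2 || CV_MAT_TYPE(_dst->type) == CV_64FC2) in function 'cvUndistortPointsInternal'
```

View pics/wrist0.png

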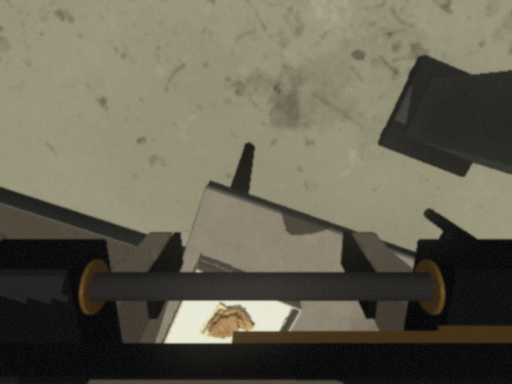

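The wrist camera sees the floor and the table corner. The finger pads are near (150,290) and (375,290).

```bash
sed -i 's/"red":((170,120,70),(180,255,255))/"red":((170,120,70),(180,255,255))/; s/    d=np.zeros_like(m); cv2/    if c=="red": m|=cv2.inRange(hsv,(0,120,70),(8,255,255))\n    d=np.zeros_like(m); cv2/' h.py
cat > m.py <<'E'
from h import *
t=grab_frame("top"); s=grab_frame("scene")
P=dict(red=((224,156),(204,215)),yellow=((180,161),(163,237)),black=((232,215),(241,257)))
def tri(a,b):
    A=[];B=[]
    for f,uv in((t,a),(s,b)):
        c,n=rays(f,[uv]); w=(n@cam(f)[0])[0]; w/=np.linalg.norm(w); Q=np.eye(3)-np.outer(w,w); A.append(Q);B.append(Q@c)
    return np.linalg.lstsq(np.vstack(A),np.hstack(B),rcond=None)[0]
for c,(a,b) in P.items():
    e=[];hi=[]
    for f,p in((t,a),(s,b)):
        m=blob(f,c,p,18); ys,xs=np.nonzero(m)
        if len(xs)==0: print(c,"none",f["img"][p[1],p[0]+8]);break
        (x,y),r=cv2.minEnclosingCircle(np.c_[xs,ys].astype(np.float32)); 
        X,ok=depthpts(f,np.c_[xs,ys]); X=X[ok]; z=np.percentile(X[:,2],90); top=X[X[:,2]>z-.004]
        x0,y0=(top[:,:2].min(0)+top[:,:2].max(0))/2
        e.append((x,y)); hi.append((z,x0,y0,len(xs)))
    else: print(c,np.round(e,1).tolist(),"tri",tri(*e).round(3),"depth",np.round(hi,3).tolist(), "plane.03",onplane(t,[e[0]],.03).round(3))
ys,xs=np.mgrid[160:222,345:410]; uv=np.c_[xs.ravel(),ys.ravel()]; X,ok=depthpts(t,uv)
k=(abs(X[:,2]-.053)<.006); q=X[k]; (c,r)=cv2.minEnclosingCircle(q[:,:2].astype(np.float32)); print("rim",np.median(q[:,2]),c,r,k.sum())
k=(abs(X[:,2]-.027)<.005); print("box",np.median(X[k,2]),cv2.minAreaRect(X[k,:2].astype(np.float32)))
ys,xs=np.mgrid[100:270,0:490]; uv=np.c_[xs.ravel(),ys.ravel()]; X,ok=depthpts(t,uv)
m=((X[:,2]>.02)&ok).reshape(170,490).astype(np.uint8); n,l,st,ce=cv2.connectedComponentsWithStats(m)
for i in range(1,n):
    if st[i,4]>25:
        q=X[(l==i).ravel()]; print(st[i,:4]+[0,100,0,0],q.min(0).round(3),q.max(0).round(3))
E
python3 m.py
```

```text
red [[224.0, 156.0], [203.3, 214.1]] tri [0.619 0.093 0.022] depth [[0.036, 0.619, 0.092, 146.0], [0.034, 0.618, 0.095, 309.0]] plane.03 [[0.618 0.092 0.03 ]]
yellow [[180.1, 160.8], [163.4, 236.7]] tri [0.607 0.225 0.021] depth [[0.036, 0.607, 0.224, 166.0], [0.036, 0.607, 0.226, 128.0]] plane.03 [[0.607 0.223 0.03 ]]
black [[232.5, 218.0], [241.8, 256.5]] tri [0.436 0.073 0.015] depth [[0.029, 0.437, 0.066, 15.0], [0.032, 0.439, 0.077, 271.0]] plane.03 [[0.434 0.069 0.03 ]]
rim 0.05259481716482628 (0.511268675327301, -0.3585083782672882) 0.031196773052215576 67
box 0.027074368027983242 ((0.5069262385368347, -0.35966813564300537), (0.128312349319458, 0.11944957077503204), 23.485631942749023)
[  0 100 486 170] [ 0.288 -0.691  0.02 ] [0.808 0.787 0.428]
[368 115  47  41] [ 0.603 -0.458  0.02 ] [ 0.722 -0.327  0.127]
[457 114  32  25] [ 0.659 -0.665  0.02 ] [ 0.72  -0.609  0.149]
[192 126  17  17] [0.663 0.14  0.02 ] [0.706 0.184 0.057]
[231 129   9  10] [0.673 0.047 0.02 ] [0.7   0.071 0.029]
[214 145  21  21] [0.59  0.062 0.02 ] [0.65  0.121 0.041]
[248 146  55  40] [ 0.53  -0.132  0.02 ] [0.643 0.018 0.15 ]
[170 150  21  21] [0.579 0.194 0.021] [0.639 0.252 0.042]
[431 153  52  78] [ 0.384 -0.684  0.02 ] [ 0.617 -0.517  0.034]
[351 165  52  51] [ 0.436 -0.433  0.02 ] [ 0.584 -0.282  0.057]
[ 71 180  28  38] [0.444 0.474 0.02 ] [0.557 0.557 0.034]
[161 196  21  20] [0.446 0.221 0.02 ] [0.502 0.281 0.042]
[258 196  21  21] [ 0.439 -0.065  0.022] [ 0.497 -0.006  0.042]
[227 211   9   8] [0.434 0.062 0.02 ] [0.455 0.087 0.049]
[117 239  17  13] [0.342 0.369 0.02 ] [0.378 0.407 0.09 ]
[479 259  11  11] [ 0.345 -0.394  0.624] [ 0.361 -0.375  0.659]
```

```bash
cat >> h.py <<'E'
from scipy.spatial.transform import Rotation as Ro
def shift(x,y,z,yaw):
    s=get_state(); R=Ro.from_euler("xyz",s["ee_rot"]); T=Ro.from_euler("xyz",[np.pi,0,yaw])
    print("t",round(s["t"],2),"at",s["eef_pos"].round(4),"d mm",(R.inv().apply(np.array([x,y,z])-s["eef_pos"])*1e3).round(1),"rot",np.degrees((R.inv()*T).as_rotvec()).round(1),"F",s["force"].round(1),"w",round(s["width"],4))
E
python3 -c "
from h import *
shift(.511,-.3585,.40,np.pi/2)"
```

```text
t 0.35 at [ 0.2326 -0.6336  0.4044] d mm [162.3 356.2   4.5] rot [-0.  -0.  20.2] F [0.6 0.3 0.2] w 0.0877
```

Emit:
drive_tool --pt "26 57 0 0 0 5 -1" --pt "50 110 0 0 0 10 -1" --pt "75 165 0 0 0 15 -1" --pt "100 220 0 0 0 20 -1" --pt "125 275 2 0 0 20 -1" --pt "150 330 4 0 0 20 -1" --pt "162 356 4 0 0 20 -1" --pt "162 356 4 0 0 20 -1" --pt "162 356 4 0 0 20 -1" --grip_force 15

```text
t: 1.48
eef_pos: [0.5107, -0.359, 0.4006]
ee_rot: [-3.141, -0.0, 1.574]
force: [0.0, -1.0, -0.2]
width: 0.0875
```

Run:
```python
from h import *
f=grab_frame("wrist"); save(f,"w1.png"); shift(.467,-.035,.36,np.pi/2)
h,w=384,512
ys,xs=np.mgrid[0:h:1,0:w:1]; uv=np.c_[xs.ravel(),ys.ravel()]; X,ok=depthpts(f,uv)
k=ok&(abs(X[:,2]-.053)<.004)&(np.hypot(X[:,0]-.511,X[:,1]+.3585)<.045); q=X[k]
print(k.sum(),np.median(q[:,2]),cv2.minEnclosingCircle(q[:,:2].astype(np.float32)), uv[k].min(0),uv[k].max(0))
```

```text
t 1.52 at [ 0.5104 -0.3594  0.4007] d mm [324.5 -42.7  40.7] rot [-0.   0.   0.1] F [ 0.5 -0.3 -0.1] w 0.0878
443 0.05255380091065043 ((0.5088761448860168, -0.3580619692802429), 0.0300094336271286) [235 146] [290 200]
```

View pics/w1.png

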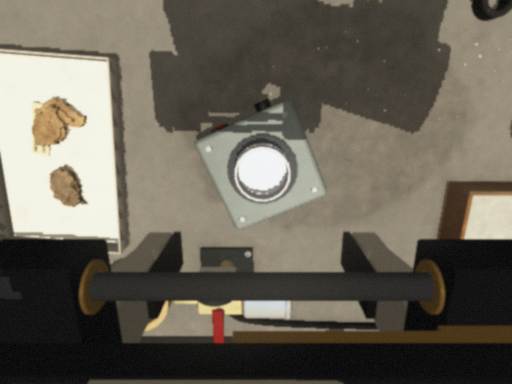

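The pan's rim is centred at about (262,171) px, which puts it at (0.509,-0.358) with radius 30 mm. Next I go to hover over blue.

Emit:
drive_tool --pt "60 -8 8 0 0 0 -1" --pt "120 -16 16 0 0 0 -1" --pt "180 -24 24 0 0 0 -1" --pt "240 -32 32 0 0 0 -1" --pt "300 -40 40 0 0 0 -1" --pt "324 -43 41 0 0 0 -1" --pt "324 -43 41 0 0 0 -1" --pt "324 -43 41 0 0 0 -1"

```text
t: 2.52
eef_pos: [0.467, -0.0358, 0.3599]
ee_rot: [3.141, -0.0, 1.573]
force: [0.2, -0.0, 0.3]
width: 0.0877
```

```bash
cat >> h.py <<'E'
def ring(c,z,x,y,r=.045,tol=.005,colour=True,name=None):
    f=grab_frame("wrist")
    if name: save(f,name)
    ys,xs=np.mgrid[0:384,0:512]; uv=np.c_[xs.ravel(),ys.ravel()]; X,ok=depthpts(f,uv)
    k=ok&(abs(X[:,2]-z)<tol)&(np.hypot(X[:,0]-x,X[:,1]-y)<r)
    if colour: k&=blob(f,c,(256,192),400).ravel()>0
    q=X[k]; print(c,k.sum(),"z",np.percentile(q[:,2],[10,50,90]).round(4),cv2.minEnclosingCircle(q[:,:2].astype(np.float32)),uv[k].min(0),uv[k].max(0)); return f
E
python3 - <<'E'
from h import *
ring("blue",.036,.467,-.035)
E
```

```text
blue 536 z [0.0335 0.0355 0.0367] ((0.46585699915885925, -0.03368229418992996), 0.03006277047097683) [234 151] [293 208]
```

```bash
python3 -c "
from h import *
shift(.4659,-.0337,.0270+.1593,np.pi/2)"
```

```text
t 2.58 at [ 0.4671 -0.036   0.3598] d mm [  2.3  -1.2 173.5] rot [0.  0.  0.1] F [-0.1  0.8 -0.2] w 0.0874
```

Emit:
drive_tool --pt "2 -1 50 0 0 0 -1" --pt "2 -1 100 0 0 0 -1" --pt "2 -1 140 0 0 0 -1" --pt "2 -1 165 0 0 0 -1" --pt "2 -1 173 0 0 0 -1" --pt "2 -1 173 0 0 0 0" --pt "2 -1 173 0 0 0 1" --pt "2 -1 173 0 0 0 1" --pt "2 -1 173 0 0 0 1" --pt "2 -1 173 0 0 0 1"

```text
t: 3.82
eef_pos: [0.4664, -0.0329, 0.1875]
ee_rot: [3.14, -0.0, 1.574]
force: [-0.8, -0.5, 7.0]
width: 0.0589
```

```bash
python3 -c "
from h import *
shift(.509,-.358,.30,np.pi/2)"
```

```text
t 3.83 at [ 0.4664 -0.0329  0.1875] d mm [-325.2   41.7 -112.5] rot [ 0.1 -0.   0.2] F [-0.8 -0.5  7. ] w 0.0589
```

Emit:
drive_tool --pt "0 0 -30 0 0 0 1" --pt "0 0 -80 0 0 0 1" --pt "-50 7 -110 0 0 0 1" --pt "-110 14 -112 0 0 0 1" --pt "-170 22 -112 0 0 0 1" --pt "-230 30 -112 0 0 0 1" --pt "-290 38 -112 0 0 0 1" --pt "-325 42 -112 0 0 0 1" --pt "-325 42 -112 0 0 0 1" --pt "-325 42 -112 0 0 0 1"

```text
t: 5.08
eef_pos: [0.5086, -0.3576, 0.2983]
ee_rot: [-3.141, -0.001, 1.573]
force: [-0.5, -0.3, -0.7]
width: 0.0589
```

```bash
cat >> h.py <<'E'
def place(c,zr,x=.509,y=-.358,name=None):
    f=grab_frame("wrist")
    if name: save(f,name)
E
python3 -c "
from h import *
f=grab_frame('wrist'); save(f,'w2.png')
shift(.509,-.358,.0526-.008+.027+.1593+.012,np.pi/2)"
```

```text
t 5.12 at [ 0.5087 -0.3572  0.2986] d mm [-0.8  0.3 55.7] rot [-0.  -0.   0.2] F [0.2 0.4 0.1] w 0.0589
```

View pics/w2.png

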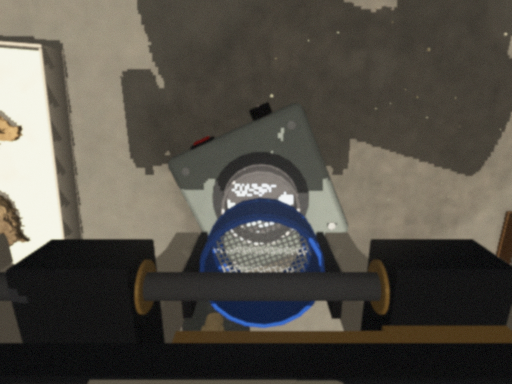

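The blue sieve is held level, its rim centred at about (263,262), and the pan shows behind it at (258,200). I'll measure where it sits in the hand.

Run:
```python
from h import *
s=get_state()
zr=s["eef_pos"][2]-.1593+.009
f=ring("blue",zr,.509,-.358,.05,.006)
ys,xs=np.mgrid[120:240,190:330]; uv=np.c_[xs.ravel(),ys.ravel()]; X,ok=depthpts(f,uv)
k=ok&(abs(X[:,2]-.0526)<.003)&(np.hypot(X[:,0]-.509,X[:,1]+.358)<.034); q=X[k]
# circle fit through visible rim: outermost points per angle vs radius 30
from scipy.optimize import least_squares
a=np.arctan2(q[:,1]+.358,q[:,0]-.509); b=np.digitize(a,np.linspace(-np.pi,np.pi,37)); o=np.array([q[b==i][np.argmax(np.hypot(*(q[b==i][:,:2]-[.509,-.358]).T))][:2] for i in set(b)])
print(len(o),least_squares(lambda p:np.hypot(*(o-p).T)-.03,[.509,-.358],loss="soft_l1",f_scale=.001).x)
```

```text
blue 2196 z [0.1439 0.1463 0.1474] ((0.5086159706115723, -0.35671567916870117), 0.030627621337771416) [199 212] [324 327]
30 [ 0.5086613  -0.35817047]
```

Emit:
drive_tool --pt "-1 0 30 0 0 0 1" --pt "-1 0 48 0 0 0 1" --pt "-1 0 56 0 0 0 1" --pt "-1 0 60 0 0 0 1" --pt "-1 0 62 0 0 0 1" --pt "-1 0 62 0 0 0 1"

```text
t: 5.92
eef_pos: [0.5091, -0.359, 0.2371]
ee_rot: [3.141, 0.0, 1.574]
force: [-0.6, 0.0, -0.1]
width: 0.0585
```

Emit:
drive_tool --pt "0 0 2 0 0 0 1" --pt "0 0 3 0 0 0 1" --pt "0 0 4 0 0 0 1" --pt "0 0 4 0 0 0 1"

```text
t: 6.42
eef_pos: [0.5089, -0.3589, 0.2327]
ee_rot: [-3.142, 0.0, 1.574]
force: [0.5, 0.6, -0.8]
width: 0.059
```

Emit:
drive_tool --pt "0 0 0.7 0 0 0 1" --pt "0 0 1.4 0 0 0 1" --pt "0 0 1.4 0 0 0 1"

```text
t: 6.8
eef_pos: [0.5089, -0.3589, 0.2325]
ee_rot: [3.141, 0.0, 1.574]
force: [-2.9, 2.9, 9.5]
width: 0.0588
```

Contact came at the height expected for a seated foot. I release, then rise.

Emit:
drive_tool --pt "0 0 0 0 0 0 0.3" --pt "0 0 0 0 0 0 -1" --pt "0 0 0 0 0 0 -1" --pt "0 0 0 0 0 0 -1" --pt "0 0 -40 0 0 0 -1" --pt "0 0 -100 0 0 0 -1" --pt "0 0 -160 0 0 0 -1" --pt "0 0 -168 0 0 0 -1" --pt "0 0 -168 0 0 0 -1"

```text
t: 7.92
eef_pos: [0.5088, -0.3588, 0.3996]
ee_rot: [3.14, 0.0, 1.573]
force: [0.5, -0.6, -1.6]
width: 0.0879
```

Run:
```python
from h import *
ring("blue",.081,.509,-.358,name="w3.png")
shift(.473,.252,.36,np.pi/2)
```

```text
blue 544 z [0.0781 0.0805 0.0817] ((0.5077872276306152, -0.35821953415870667), 0.03022916242480278) [231 152] [292 210]
t 7.97 at [ 0.5086 -0.3587  0.3982] d mm [610.7 -34.1  38.8] rot [-0.1 -0.   0.1] F [ 0.7  0.4 -0.8] w 0.0877
```

View pics/w3.png

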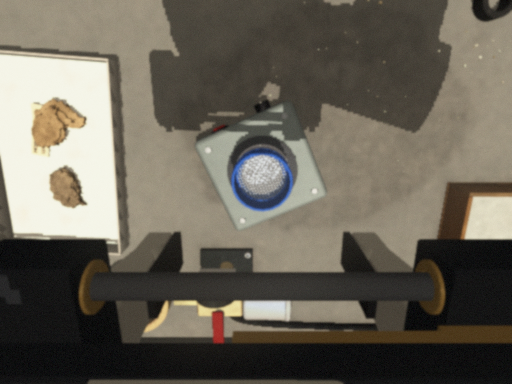

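Blue is seated: its rim is at z 0.0805 (expected 0.081), centred at (262,180) px, which is (0.508,-0.358). Next is green.

Emit:
drive_tool --pt "60 -3 4 0 0 0 -1" --pt "120 -7 8 0 0 0 -1" --pt "180 -10 12 0 0 0 -1" --pt "240 -14 16 0 0 0 -1" --pt "300 -17 20 0 0 0 -1" --pt "360 -20 24 0 0 0 -1" --pt "420 -24 28 0 0 0 -1" --pt "480 -27 32 0 0 0 -1" --pt "540 -31 36 0 0 0 -1" --pt "600 -34 39 0 0 0 -1" --pt "611 -34 39 0 0 0 -1" --pt "611 -34 39 0 0 0 -1"

```text
t: 9.48
eef_pos: [0.4729, 0.2524, 0.3584]
ee_rot: [-3.139, 0.002, 1.575]
force: [0.3, 0.5, -0.2]
width: 0.0873
```

Run:
```python
from h import *
ring("green",.036,.473,.252)
shift(.473,.252,.1863,np.pi/2); shift(.473,.252,.1863,np.pi/2)
```

```text
green 472 z [0.0335 0.0356 0.0365] ((0.4717707931995392, 0.2533518671989441), 0.02983403019607067) [233 152] [292 210]
t 9.53 at [0.473  0.2515 0.3589] d mm [  0.8   0.4 172.6] rot [-0.1  0.1  0.2] F [-0.  -0.5  0.2] w 0.0874
t 9.53 at [0.473  0.2515 0.3589] d mm [  0.8   0.4 172.6] rot [-0.1  0.1  0.2] F [-0.  -0.5  0.2] w 0.0874
```

Emit:
drive_tool --pt "2 -1 50 0 0 0 -1" --pt "2 -1 100 0 0 0 -1" --pt "2 -1 140 0 0 0 -1" --pt "2 -1 163 0 0 0 -1" --pt "2 -1 171 0 0 0 -1" --pt "2 -1 171 0 0 0 0" --pt "2 -1 171 0 0 0 1" --pt "2 -1 171 0 0 0 1" --pt "2 -1 171 0 0 0 1" --pt "2 -1 171 0 0 0 1"

```text
t: 10.78
eef_pos: [0.4725, 0.2542, 0.1902]
ee_rot: [3.141, -0.001, 1.574]
force: [-0.6, -1.1, 7.0]
width: 0.06
```

```bash
python3 -c "
from h import *
shift(.508,-.3585,.32,np.pi/2)"
```

```text
t 10.78 at [0.4725 0.2542 0.1902] d mm [-612.7   33.7 -130.3] rot [ 0.1 -0.   0.2] F [-0.6 -1.1  7. ] w 0.06
```

Emit:
drive_tool --pt "0 0 -40 0 0 0 1" --pt "-20 1 -95 0 0 0 1" --pt "-80 4 -125 0 0 0 1" --pt "-140 8 -130 0 0 0 1" --pt "-200 11 -130 0 0 0 1" --pt "-260 14 -130 0 0 0 1" --pt "-320 17 -130 0 0 0 1" --pt "-380 20 -130 0 0 0 1" --pt "-440 24 -130 0 0 0 1" --pt "-500 27 -130 0 0 0 1" --pt "-560 31 -130 0 0 0 1" --pt "-613 34 -130 0 0 0 1"

```text
t: 12.28
eef_pos: [0.5077, -0.361, 0.3191]
ee_rot: [3.142, -0.0, 1.573]
force: [0.3, 1.1, -1.7]
width: 0.0594
```

Emit:
drive_tool --pt "0 0 0 0 0 0 1" --pt "0 0 0 0 0 0 1"

```text
t: 12.52
eef_pos: [0.5076, -0.3589, 0.3187]
ee_rot: [-3.141, -0.001, 1.573]
force: [0.6, -0.3, -0.1]
width: 0.0595
```

```bash
cat >> h.py <<'E'
from scipy.optimize import least_squares
def fit(f,z,c,R=.03):
    c=np.array(c); ys,xs=np.mgrid[60:384,120:400]; uv=np.c_[xs.ravel(),ys.ravel()]; X,ok=depthpts(f,uv)
    q=X[ok&(abs(X[:,2]-z)<.003)&(np.hypot(*(X[:,:2]-c).T)<.034)][:,:2]
    a=np.arctan2(*(q-c).T[::-1]); b=np.digitize(a,np.linspace(-np.pi,np.pi,37))
    o=np.array([q[b==i][np.argmax(np.hypot(*(q[b==i]-c).T))] for i in set(b)])
    print("fit",len(o),least_squares(lambda p:np.hypot(*(o-p).T)-R,c,loss="soft_l1",f_scale=.001).x.round(4))
E
python3 - <<'E'
from h import *
s=get_state()
f=ring("green",s["eef_pos"][2]-.190+.036,.508,-.3585,.05,.006)
fit(f,.0806,[.508,-.3582])
shift(.508,-.3585,.0806-.008+.190,np.pi/2)
E
```

```text
green 2265 z [0.1603 0.1637 0.1648] ((0.5077365040779114, -0.35846391320228577), 0.030970539897680283) [200 210] [323 323]
fit 33 [ 0.5083 -0.3585]
t 12.57 at [ 0.5077 -0.3583  0.3191] d mm [-0.2  0.3 56.5] rot [-0.  -0.   0.2] F [-0.2  0.  -0.9] w 0.0593
```

Emit:
drive_tool --pt "0 0.5 25 0 0 0 1" --pt "0 0.5 42 0 0 0 1" --pt "0 0.5 48 0 0 0 1" --pt "0 0.5 51 0 0 0 1" --pt "0 0.5 53 0 0 0 1" --pt "0 0.5 55 0 0 0 1" --pt "0 0.5 56 0 0 0 1" --pt "0 0.5 56 0 0 0 1"

```text
t: 13.58
eef_pos: [0.5084, -0.359, 0.2634]
ee_rot: [3.141, 0.0, 1.573]
force: [-0.7, 0.8, 0.1]
width: 0.0596
```

Emit:
drive_tool --pt "0 0 0.7 0 0 0 1" --pt "0 0 1.3 0 0 0 1" --pt "0 0 1.3 0 0 0 1"

```text
t: 13.95
eef_pos: [0.5085, -0.3589, 0.2632]
ee_rot: [3.141, 0.001, 1.574]
force: [-2.6, 2.2, 8.5]
width: 0.0594
```

Emit:
drive_tool --pt "0 0 0 0 0 0 0.3" --pt "0 0 0 0 0 0 -1" --pt "0 0 0 0 0 0 -1" --pt "0 0 0 0 0 0 -1" --pt "0 0 -40 0 0 0 -1" --pt "0 0 -100 0 0 0 -1" --pt "0 0 -137 0 0 0 -1" --pt "0 0 -137 0 0 0 -1" --pt "0 0 -137 0 0 0 -1"

```text
t: 15.08
eef_pos: [0.5082, -0.3587, 0.3983]
ee_rot: [-3.141, -0.001, 1.573]
force: [0.5, 0.8, -0.4]
width: 0.0874
```

Run:
```python
from h import *
f=ring("green",.109,.509,-.358); fit(f,.1086,[.508,-.3582])
shift(.619,.0925,.36,np.pi)
```

```text
green 567 z [0.1064 0.1085 0.1095] ((0.5076435804367065, -0.35854971408843994), 0.029781602323055267) [228 158] [294 222]
fit 36 [ 0.508  -0.3585]
t 15.12 at [ 0.5081 -0.3587  0.3977] d mm [450.9 112.1  37.9] rot [ -0.   -0.1 -89.9] F [-0.2  0.1 -0.2] w 0.0874
```

Green is home (rim at 0.1085, expected 0.109). Next is red, with the jaws turned along x.

Emit:
drive_tool --pt "50 12 4 0 0 -10 -1" --pt "100 25 8 0 0 -20 -1" --pt "150 37 13 0 0 -30 -1" --pt "200 50 17 0 0 -40 -1" --pt "250 62 21 0 0 -50 -1" --pt "300 75 25 0 0 -60 -1" --pt "350 87 29 0 0 -70 -1" --pt "400 100 33 0 0 -80 -1" --pt "451 112 38 0 0 -90 -1" --pt "451 112 38 0 0 -90 -1" --pt "451 112 38 0 0 -90 -1" --pt "451 112 38 0 0 -90 -1"

```text
t: 16.62
eef_pos: [0.619, 0.0914, 0.3605]
ee_rot: [-3.141, -0.001, -3.141]
force: [0.7, -1.3, -0.7]
width: 0.0874
```

Run:
```python
from h import *
ring("red",.036,.619,.0925,name="w4.png")
shift(.619,.0925,.189,np.pi)
```

```text
red 578 z [0.0334 0.0357 0.0368] ((0.6176230311393738, 0.09414635598659515), 0.03030172362923622) [231 152] [291 210]
t 16.68 at [0.619  0.0913 0.3608] d mm [ -0.    1.2 171.8] rot [-0.  -0.   0.1] F [-0.2  0.2 -0. ] w 0.0878
```

View pics/w4.png

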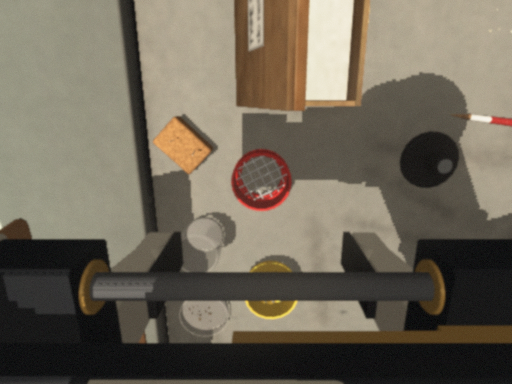

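Red is at (262,180) px, with the box above it, a glass jar at (206,232) and yellow at (270,290). Jaws along x clear them all.

Emit:
drive_tool --pt "1 3 50 0 0 0 -1" --pt "1 3 100 0 0 0 -1" --pt "1 3 140 0 0 0 -1" --pt "1 3 163 0 0 0 -1" --pt "1 3 171 0 0 0 -1" --pt "1 3 171 0 0 0 0" --pt "1 3 171 0 0 0 1" --pt "1 3 171 0 0 0 1" --pt "1 3 171 0 0 0 1" --pt "1 3 171 0 0 0 1"

```text
t: 17.92
eef_pos: [0.6185, 0.0956, 0.191]
ee_rot: [3.141, 0.001, -3.138]
force: [-1.2, -0.2, 6.1]
width: 0.0599
```

Emit:
drive_tool --pt "0 0 -40 0 0 0 1" --pt "0 0 -100 0 0 0 1" --pt "0 0 -160 0 0 0 1" --pt "0 0 -180 0 0 0 1" --pt "0 0 -180 0 0 0 1"

```text
t: 18.55
eef_pos: [0.6183, 0.0955, 0.3721]
ee_rot: [3.14, 0.004, -3.139]
force: [-1.0, -0.0, -1.9]
width: 0.06
```

```bash
python3 -c "
from h import *
shift(.508,-.3585,.35,np.pi/2)"
```

```text
t 18.55 at [0.6183 0.0955 0.3721] d mm [ 111.7 -453.7   20.9] rot [ 0.2  0.1 90.2] F [-1.  -0.  -1.9] w 0.06
```

Emit:
drive_tool --pt "12 -50 0 0 0 10 1" --pt "25 -100 0 0 0 20 1" --pt "37 -150 0 0 0 30 1" --pt "50 -200 0 0 0 40 1" --pt "62 -250 0 0 0 50 1" --pt "75 -300 0 0 0 60 1" --pt "87 -350 0 0 0 70 1" --pt "100 -400 10 0 0 80 1" --pt "112 -454 21 0 0 90 1" --pt "112 -454 21 0 0 90 1" --pt "112 -454 21 0 0 90 1" --pt "112 -454 21 0 0 90 1"

```text
t: 20.05
eef_pos: [0.5077, -0.358, 0.3486]
ee_rot: [-3.141, -0.0, 1.575]
force: [0.2, -0.2, -1.1]
width: 0.0598
```

Run:
```python
from h import *
s=get_state()
f=ring("red",s["eef_pos"][2]-.191+.036,.508,-.3585,.05,.006)
fit(f,.1086,[.508,-.3585])
shift(.508,-.3585,.1086-.008+.191,np.pi/2)
```

```text
red 2197 z [0.1896 0.1929 0.194 ] ((0.5044155716896057, -0.3576861023902893), 0.030529240146279335) [200 203] [323 317]
fit 32 [ 0.5079 -0.3586]
t 20.1 at [ 0.5079 -0.3579  0.3489] d mm [-0.6  0.1 57.3] rot [ 0.  -0.   0.3] F [ 0.3 -0.2 -1.1] w 0.0597
```

Emit:
drive_tool --pt "-1 3.5 25 0 0 0 1" --pt "-1 3.5 42 0 0 0 1" --pt "-1 3.5 48 0 0 0 1" --pt "-1 3.5 51 0 0 0 1" --pt "-1 3.5 53 0 0 0 1" --pt "-1 3.5 55 0 0 0 1" --pt "-1 3.5 56.5 0 0 0 1" --pt "-1 3.5 56.5 0 0 0 1"

```text
t: 21.1
eef_pos: [0.5109, -0.3599, 0.2925]
ee_rot: [-3.142, 0.0, 1.573]
force: [0.8, -0.8, -1.0]
width: 0.0602
```

Emit:
drive_tool --pt "0 0 0.7 0 0 0 1" --pt "0 0 1.3 0 0 0 1" --pt "0 0 1.3 0 0 0 1"

```text
t: 21.48
eef_pos: [0.511, -0.36, 0.292]
ee_rot: [3.141, 0.001, 1.574]
force: [-1.2, 1.4, 4.6]
width: 0.0601
```

Contact came at 0.292 (expected 0.2916). I release and go on to the lid.

Emit:
drive_tool --pt "0 0 0 0 0 0 0.3" --pt "0 0 0 0 0 0 -1" --pt "0 0 0 0 0 0 -1" --pt "0 0 0 0 0 0 -1" --pt "0 0 -40 0 0 0 -1" --pt "0 0 -100 0 0 0 -1" --pt "0 0 -120 0 0 0 -1" --pt "0 0 -120 0 0 0 -1" --pt "0 0 -120 0 0 0 -1"

```text
t: 22.6
eef_pos: [0.5107, -0.3597, 0.4101]
ee_rot: [-3.14, -0.001, 1.573]
force: [0.7, 0.5, -0.5]
width: 0.0875
```

Run:
```python
from h import *
f=ring("red",.137,.509,-.358,name="w5.png"); fit(f,.1366,[.508,-.3585])
shift(.437,.069,.36,np.pi/2)
```

```text
red 810 z [0.134  0.1365 0.1375] ((0.5077237486839294, -0.3595901429653168), 0.030543427914381027) [226 158] [296 226]
fit 36 [ 0.5074 -0.3596]
t 22.65 at [ 0.5107 -0.3597  0.4097] d mm [428.9 -72.5  50.3] rot [-0.1 -0.1  0.1] F [-0.2 -0.  -0.7] w 0.0876
```

View pics/w5.png

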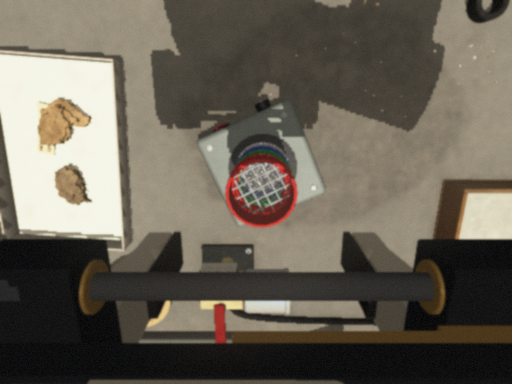

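Red is home (rim at 0.1365, expected 0.137), centred at (262,190) px, which is (0.5075,-0.3596). Now the lid.

Emit:
drive_tool --pt "60 -10 7 0 0 0 -1" --pt "120 -20 14 0 0 0 -1" --pt "180 -30 21 0 0 0 -1" --pt "240 -40 28 0 0 0 -1" --pt "300 -50 35 0 0 0 -1" --pt "360 -60 42 0 0 0 -1" --pt "420 -70 50 0 0 0 -1" --pt "429 -72 50 0 0 0 -1" --pt "429 -72 50 0 0 0 -1" --pt "429 -72 50 0 0 0 -1"

```text
t: 23.9
eef_pos: [0.4379, 0.068, 0.3609]
ee_rot: [-3.141, 0.001, 1.572]
force: [0.4, 0.1, -0.4]
width: 0.0875
```

Run:
```python
from h import *
f=ring("knob",.041,.437,.069,.04,.004,False,name="w6.png")
f=ring("disc",.0155,.437,.069,.04,.004,False)
fit(f,.0155,[.437,.073])
shift(.437,.069,.037+.1593,np.pi/2)
```

```text
knob 376 z [0.0389 0.0408 0.042 ] ((0.4410182237625122, 0.07588881999254227), 0.01152095664292574) [258 174] [280 196]
disc 1909 z [0.0141 0.0153 0.0162] ((0.440919429063797, 0.07593893259763718), 0.03009101375937462) [242 151] [296 205]
fit 36 [0.4408 0.076 ]
t 24.0 at [0.438  0.0677 0.361 ] d mm [  1.3  -0.9 164.7] rot [-0.  0.  0.] F [ 0.  -0.  -0.8] w 0.0878
```

View pics/w6.png

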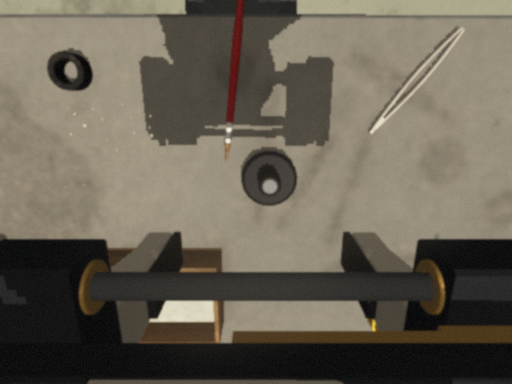

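The lid is at (269,178) px, which is (0.441,0.076), with the knob top at 0.041 and the disc at 0.0153. The brush tip at (228,150) is low and clear of the fingers.

Emit:
drive_tool --pt "8 3 50 0 0 0 -1" --pt "8 3 100 0 0 0 -1" --pt "8 3 140 0 0 0 -1" --pt "8 3 157 0 0 0 -1" --pt "8 3 162 0 0 0 -1" --pt "8 3 162 0 0 0 0" --pt "8 3 162 0 0 0 1" --pt "8 3 162 0 0 0 1" --pt "8 3 162 0 0 0 1" --pt "8 3 162 0 0 0 1" --pt "8 3 162 0 0 0 1"

```text
t: 25.38
eef_pos: [0.4408, 0.077, 0.1992]
ee_rot: [3.141, -0.0, 1.574]
force: [-0.5, 0.1, 0.2]
width: 0.0332
```

```bash
python3 -c "
from h import *
shift(.5075,-.3596,.37,np.pi/2)"
```

```text
t 25.38 at [0.4408 0.077  0.1992] d mm [-436.7   65.5 -170.8] rot [ 0.  -0.   0.2] F [-0.5  0.1  0.2] w 0.0332
```

Fingers still closing (33 mm against a 22 mm knob).

Emit:
drive_tool --pt "0 0 0 0 0 0 1" --pt "0 0 0 0 0 0 1" --pt "0 0 0 0 0 0 1" --pt "0 0 0 0 0 0 1"

```text
t: 25.88
eef_pos: [0.4407, 0.0769, 0.1992]
ee_rot: [-3.142, -0.0, 1.574]
force: [-0.0, 0.6, 0.1]
width: 0.0213
```

Emit:
drive_tool --pt "0 0 -40 0 0 0 1" --pt "-20 3 -100 0 0 0 1" --pt "-80 12 -150 0 0 0 1" --pt "-140 21 -170 0 0 0 1" --pt "-200 30 -171 0 0 0 1" --pt "-260 39 -171 0 0 0 1" --pt "-320 48 -171 0 0 0 1" --pt "-380 57 -171 0 0 0 1" --pt "-437 65 -171 0 0 0 1" --pt "-437 65 -171 0 0 0 1" --pt "-437 65 -171 0 0 0 1"

```text
t: 27.25
eef_pos: [0.5066, -0.3603, 0.3693]
ee_rot: [-3.14, -0.001, 1.572]
force: [-0.9, -0.1, 0.2]
width: 0.0213
```

Run:
```python
from h import *
s=get_state(); z=s["eef_pos"][2]-.199
f=ring("disc",z+.0155,.5075,-.3596,.045,.004,False,name="w7.png"); fit(f,z+.0155,[.5075,-.3596])
f=ring("knob",z+.041,.5075,-.3596,.02,.004,False)
fit(f,.1366,[.5075,-.3596])
shift(.5075,-.3596,.1366-.008+.199,np.pi/2)
```

```text
disc 2974 z [0.184  0.1853 0.1862] ((0.49975907802581787, -0.3597868084907532), 0.028886979445815086) [211 194] [312 246]
fit 18 [ 0.5071 -0.3598]
knob 1236 z [0.2087 0.2112 0.2124] ((0.49802446365356445, -0.359347403049469), 0.017397625371813774) [225 242] [297 271]
fit 18 [ 0.5075 -0.3596]
t 27.35 at [ 0.5068 -0.3591  0.3701] d mm [-0.5  0.7 42.5] rot [-0.  -0.   0.2] F [0.6 1.4 0.1] w 0.0214
```

View pics/w7.png

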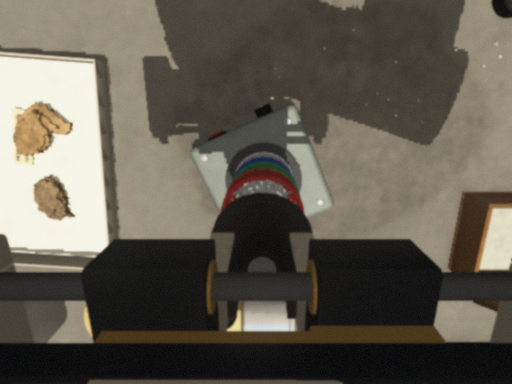

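The lid is held level by its knob, the disc centred on the column within 0.5 mm. I lower it.

Emit:
drive_tool --pt "0 0.4 20 0 0 0 1" --pt "0 0.4 31 0 0 0 1" --pt "0 0.4 35 0 0 0 1" --pt "0 0.4 37 0 0 0 1" --pt "0 0.4 39 0 0 0 1" --pt "0 0.4 40.5 0 0 0 1" --pt "0 0.4 41.5 0 0 0 1" --pt "0 0.4 41.5 0 0 0 1"

```text
t: 28.35
eef_pos: [0.5073, -0.36, 0.3286]
ee_rot: [-3.142, -0.0, 1.573]
force: [0.9, 0.6, -1.2]
width: 0.0213
```

Emit:
drive_tool --pt "0 0 0.7 0 0 0 1" --pt "0 0 1.3 0 0 0 1" --pt "0 0 1.3 0 0 0 1"

```text
t: 28.72
eef_pos: [0.5074, -0.36, 0.3281]
ee_rot: [3.141, 0.001, 1.574]
force: [-2.6, 1.3, 4.6]
width: 0.0212
```

Emit:
drive_tool --pt "0 0 0 0 0 0 0.3" --pt "0 0 0 0 0 0 -1" --pt "0 0 0 0 0 0 -1" --pt "0 0 0 0 0 0 -1" --pt "0 0 0 0 0 0 -1" --pt "0 0 -40 0 0 0 -1" --pt "0 0 -80 0 0 0 -1" --pt "0 0 -100 0 0 0 -1" --pt "0 0 -100 0 0 0 -1" --pt "0 0 -100 0 0 0 -1"

```text
t: 29.98
eef_pos: [0.5071, -0.3597, 0.4264]
ee_rot: [-3.141, -0.001, 1.573]
force: [-0.4, 0.0, 0.3]
width: 0.0878
```

Emit:
drive_tool --pt "50 0 0 0 0 0 -1" --pt "100 0 0 0 0 0 -1" --pt "160 0 0 0 0 0 -1" --pt "220 0 0 0 0 0 -1" --pt "280 0 0 0 0 0 -1" --pt "280 0 0 0 0 0 -1" --pt "280 0 0 0 0 0 -1"

```text
t: 30.85
eef_pos: [0.5065, -0.0796, 0.4265]
ee_rot: [-3.14, 0.0, 1.575]
force: [1.0, 0.1, -0.1]
width: 0.0875
```

Run:
```python
from h import *
f=grab_frame("top"); 
ys,xs=np.mgrid[150:222,345:410]; uv=np.c_[xs.ravel(),ys.ravel()]; X,ok=depthpts(f,uv)
for z in(.1366-.008+.0155,.1366-.008+.041):
    q=X[ok&(abs(X[:,2]-z)<.005)]; print(len(q),np.percentile(q[:,2],[10,50,90]).round(4),cv2.minEnclosingCircle(q[:,:2].astype(np.float32)), np.linalg.lstsq(np.c_[q[:,:2],np.ones(len(q))],q[:,2],rcond=None)[0])
m=blob(f,"yellow",(180,161),18); y,x=np.nonzero(m); print("yellow px",cv2.minEnclosingCircle(np.c_[x,y].astype(np.float32)))
s=grab_frame("scene"); a=cv2.resize(f["img"][130:250,310:450],None,fx=3,fy=3); b=cv2.resize(s["img"],(512,384)); b=b[:360]
cv2.imwrite("pics/end.png",np.hstack([a[:360],b[:, :380]])[:,:,::-1]); print(get_state()["width"],get_state()["t"])
```

```text
292 [0.1411 0.1441 0.1468] ((0.5102534890174866, -0.3595639765262604), 0.029443606734275818) [ 0.00638217 -0.00721001  0.13820204]
48 [0.1663 0.1696 0.1729] ((0.5106492042541504, -0.3592863380908966), 0.010412819683551788) [-0.06264057  0.07150929  0.22725105]
yellow px ((179.75, 161.25), 10.753006935119629)
0.08797221145670461 30.95
```

View pics/end.png

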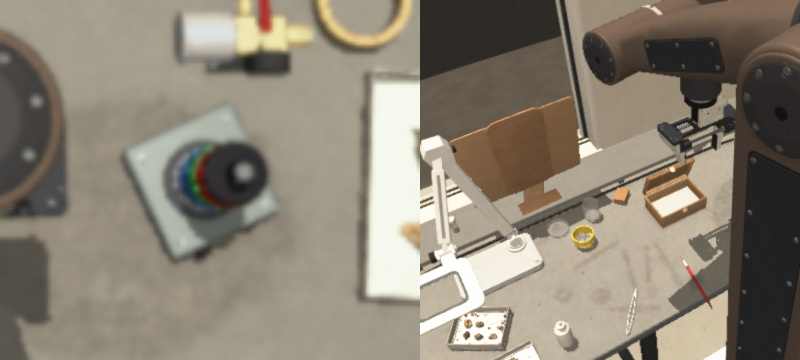

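The top view shows the finished column, with blue, green, red and lid at about (215,178) in the enlarged crop. The disc is level at 0.1441, as expected, and yellow has not moved.

```bash
python3 -c "
from station import *
print(job_done())"
```

```text
the job is handed in; nothing more can be done
None
```

The column is built on the catch pan in the order asked: blue, then green, red and the black lid. I let go of everything and handed the job in at about 31 s.

| Part | Measured height (m) | Expected if fully home (m) |
|---|---|---|
| Blue rim | 0.0805 | 0.0806 |
| Green rim | 0.1085 | 0.1086 |
| Red rim | 0.1365 | 0.1366 |
| Lid disc | 0.1441 | 0.1441 |
| Lid knob top | 0.1696 | 0.1696 |

- **Level:** a plane fitted to the lid disc is tilted by less than 1°. The same fit on the knob top gave about 5°, but it had only 48 noisy points, so I went by the disc.
- **Centring:** the wrist camera put the rims within about 1.5 mm of each other. The last top-camera look put the lid about 3 mm further out in x than the wrist camera had. The two cameras had already differed by about 2 mm on the pan itself, so I put this down to calibration.
- **Forces:** the highest I read was about 10 N, at the seating contacts.
- **Yellow sieve:** it has not moved, within half a pixel in the top view.
- **Gripper:** open and clear of the column.

No check failed.

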